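# Lay the tall vase in the decorating cradle

### The arm

A 6-joint arm with a two-finger parallel gripper is mounted at the origin on the work surface. World frame = base frame: x ahead of the robot, y to its left, z up, the work surface at z = 0. Lengths are in m, angles in rad, forces in N, time in s.
With the tool pointing down it reaches from about 0.275 to 1 m from the base axis. Payload 8.4 kg.
Tool frame: the origin (TCP) lies on the centre line of the jaws, within the pads' length; the fingertips stand tcp_to_tips ahead of it and the grasp point (between the pads) lies 6 mm ahead of it (tcp_to_tips is the distance from the TCP to the fingertips, in m); y points along the fingers, x is the direction in which the jaws open and shut, and the axes are right-handed (so a half turn about y gives the same grasp; the last joint's range is limited). The gripper opens to 85 mm and grips with 20 to 120 N. Pads are 22 mm wide; open, the fingers measure 114 mm over their backs; the gripper's body (76 mm by 85 mm) begins 54 mm behind the grasp point. The pads swing forward as they close: fully open they stand 13 mm farther back than shut.
Start: joints at [1.291, 0.353, 1.633, -0, 1.155, -0.002], TCP at [0.171, 0.601, 0.256] pointing down, gripper open.
Joint ranges: [-2.63, 2.63], [-0.92, 2.1], [0.06, 2.66], [-1.3, 4.44], [0, 2.69], [-3.02, 3.02]. Speed limits (rad/s): [2.22, 2.22, 2.79, 3.14, 3.14, 3.14].

### API

Orientations are given as a unit quaternion [w, x, y, z].
In Python, from plant import observe, get_image, calibration, sign_off, search_frame, trace, pinpoint, tcp_to_tips gives the robot as it stands.
- The arm moves only by the tool jog_arm, never from a script. Its argument "deltas" is a list of rows, each a list of 7 numbers: the turn, a rotation vector about the tool's x, y, z scaled (see below), then the shift along the tool's x, y, z scaled (see below), then the closure, from 0 (fully open) to 1 (shut). A call has exactly 10 rows; each row shifts and turns the commanded pose from where the row before left it, along the tool's axes as they then stand; what a row does not reach is not made up. The controller multiplies each number of a shift by 0.08 m and each number of a turn by 120 degrees. A row lasts 1/10 s, in which the tool goes at most 50 mm and 8.59 degrees, less where a joint would pass 70% of its speed; a pose out of reach is approached as far as the arm can. A call with a number of a shift or a turn outside -1 to 1 is refused whole. A call with a gripper value outside its range is refused whole. The fingers move at their own pace and stop on an object; "newtons" is the grip in N (left out, the last holds). Time passes only in rows, so rows that do not move let the fingers close, or fill a call up. It gives the time, the measured TCP pose, the force and the opening at its end, in the units of the state.
- observe(): the state, without advancing time (a new reading comes with each control period).
- get_image(name): name is "scene" or "top"; returns (picture, depth): 420x560x3 uint8, red, green, blue; 420x560 float32, m along the optical axis (not along the pixel's ray), 0 where there is no reading.
- calibration(name): a dict with "camera_matrix" (3x3 intrinsics, pixels), "world_from_camera" (4x4, takes a point from camera to world coordinates). Camera axes: x right, y down, z forward; pixel columns grow to the right and rows downward; lengths in m; the calibration is good to about 2 mm. A picture is of the moment at which its call begins. calibration takes no time and is no camera call.
- sign_off(): hands the job in, once; it reports no verdict.
Trained networks look in the newest picture that a camera, given by its name, has taken for a name from the list of things; names that differ only in an ending like _2 or _b are one class to them, and where a whole thing is asked for, a point or a joint stands for the part that bears it (a point fixed in the world has none). Each returns a list of dicts, best first, with "conf" (0 to 1); they miss things now and then, are a little off and sometimes report something else, mostly with a low value. They report only what shows in the picture. A call takes as long as a camera call. They do not tell look-alikes from the thing itself.
- search_frame(label, camera): "at" ([x, y, z] in m, in world coordinates, good to about 4 mm: the middle of the surface that is visible of it).
- trace(label, camera): "pixels" (420x560 bool, what is visible of it).
- pinpoint(label, camera): "at" ([x, y, z] in m, in world coordinates, good to about 4 mm: a listed point, or the origin of a listed thing).
The state is a dict: "clock": time; "joints": joint angles; "dq": joint speeds; "joint_efforts": joint torques, N m; "position": TCP position; "tcp_rot": TCP orientation; "force": force on the tool from outside, world axes, zero at the start; "moment": the same for the moment, N m; "grip_width": opening from 0.0 (shut) to 1.0 (fully open).
Only numpy, scipy, OpenCV 4.12 (cv2) and the standard library are available. Lean on these libraries where they do the work, as an engineer would, in place of code of your own. Each camera call takes 0.05 s, during which the arm holds its last target.

### The job

Three turned, unlacquered wooden vases stand on the lacquer bench. Pick up the tallest one and lay it on its side in the wooden cradle, ready for its side to be decorated: its thick body rests centred across both V saddles and its neck sticks out past one end, whichever end you like. Set it down without dropping it, let go, and leave the two shorter vases standing where they are.

Things in the scene. Friction and masses are not known exactly. Their poses are not given: they have to be found in the camera images.
- vase_body (a point): Tall vase, bare pale wood, round, upright at the start, 178 mm tall, about 0.16 kg. From its foot up: straight thick body, diameter 48, 115 tall; sloping shoulder 13; straight neck, diameter 30, 50 long, to the top. Point: centre of the thick body, on the axis, 57.5 mm above the underside. z: along the axis, foot to mouth (mid-neck is 95.5 mm along +z). Its turn about z means nothing.
- cradle_seat (a point): Wooden cradle fixed to the bench: base board 120 x 90 x 12 mm with two upright 45-degree V saddles, each 14 thick, middles 65 apart along x (level, the cradle's length). V arms reach 63 mm above the bench, 76 across. Point: midway between the saddles, 66 mm above the bench, where the axis of the seated vase's thick body lies. z up. Both ends alike and open.
- short_a_body (a point): A shorter vase to be left alone: same pale wood, body 48 mm in diameter and 85 mm tall, 13 mm shoulder, neck 30 mm in diameter and 20 mm long, 118 mm tall in all. The point is the centre of its thick body, 42.5 mm above its underside; z up its axis.
- short_b_body (a point): The other shorter vase to be left alone: same pale wood, body 48 mm in diameter and 70 mm tall, 13 mm shoulder, neck 30 mm in diameter and 28 mm long, 111 mm tall in all. The point is the centre of its thick body, 35 mm above its underside; z up its axis.
There are look-alikes about, which are no part of the job. Leave any yellow look-alike of the part that bears vase_body alone. Leave any orange look-alike of the part that bears cradle_seat alone.

How it is judged:
By the outcome, as a careful person would: the job done as asked, in the order asked, and still so for the second after the job is handed in, with the robot touching nothing.
It also fails if it takes over 45 s, if anything falls off the work surface, if the arm or the gripper's body presses on something with over 40 N, if the wrist force passes 120 N, or if a joint passes its speed limit or range.

## Working session

There is one attempt and no reset: what is moved stays moved. The work goes in short steps, Python scripts to look and compute and a tool call to move; the robot and the scene stay as the last step left them, time stands still between calls to the robot, and variables do not carry over. Pictures are saved under pics/ and viewed, and the job is handed in when it is done.

Besides the shell and the picture viewer there is one more tool, called after "Request:" as name(argument=value, ...) on one line, values as JSON. jog_arm: Moves the arm, as the interface text tells. Its arguments: {"type":"object","properties":{"deltas":{"type":"array"},"newtons":{"type":"number"}},"required":["deltas"]}

```bash
ls; mkdir -p pics
python3 - <<'E'
from plant import *
import cv2
print(observe(), tcp_to_tips)
for n in ("scene","top"):
    im,d=get_image(n); cv2.imwrite(f"pics/{n}0.png",im[:,:,::-1]); print(n,calibration(n))
    for l in ("vase_body","cradle_seat","short_a_body"):
        for r in pinpoint(l,n): print(l,r)
E
```

```text
pics
{'clock': 0.0, 'joints': array([ 1.29061730e+00,  3.53652172e-01,  1.63413513e+00,  8.47141693e-06,
        1.15518984e+00, -2.40605432e-03]), 'dq': array([-8.67816782e-04, -6.00226530e-04,  9.63058242e-04, -7.63956674e-05,
       -6.86159478e-04, -3.56562813e-04]), 'joint_efforts': array([ 1.81933028e-03, -6.05247116e+01, -3.42081928e+01,  2.56241601e-04,
        8.98879138e-03,  2.27052851e-06]), 'position': array([0.17126406, 0.60062063, 0.25555871]), 'tcp_rot': array([-0.56411444,  0.56469792,  0.42557105, -0.42635717]), 'force': array([-0.22441232,  0.33999813, -0.19085513]), 'moment': array([ 0.02786159, -0.04476004,  0.02139181]), 'grip_width': 1.0009405888525562} 0.025
scene {'camera_matrix': array([[395.40873329,   0.        , 278.18769606],
       [  0.        , 395.40873329, 202.43000779],
       [  0.        ,   0.        ,   1.        ]]), 'world_from_camera': array([[ 0.64267559,  0.41181678, -0.64604568,  1.0923687 ],
       [ 0.76578335, -0.37096286,  0.52532126, -0.41087478],
       [-0.02332284, -0.83234217, -0.55377121,  0.5569084 ],
       [ 0.        ,  0.  
[... 425 characters left out ...]
43.1827235 , 210.78922473],
       [  0.        ,   0.        ,   1.        ]]), 'world_from_camera': array([[ 0.0073854 , -0.99553217,  0.09413375,  0.43299524],
       [-0.99978043, -0.00919722, -0.01882801,  0.05056435],
       [ 0.01960965, -0.09397402, -0.99538151,  1.00915466],
       [ 0.        ,  0.        ,  0.        ,  1.        ]])}
vase_body {'at': [0.5237, 0.3043, 0.0564], 'conf': 0.83}
vase_body {'at': [0.4269, 0.3077, 0.0548], 'conf': 0.68}
cradle_seat {'at': [0.4247, -0.2142, 0.0656], 'conf': 0.78}
cradle_seat {'at': [0.6127, -0.1822, 0.0637], 'conf': 0.7}
short_a_body {'at': [0.4662, 0.1414, 0.0441], 'conf': 0.64}
short_a_body {'at': [0.6393, 0.2203, 0.0373], 'conf': 0.33}
```

View pics/scene0.png

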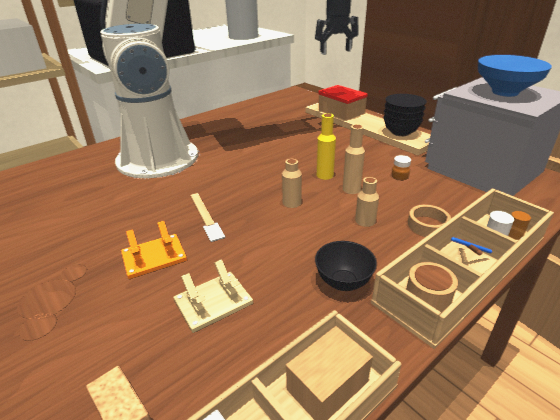

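View pics/top0.png

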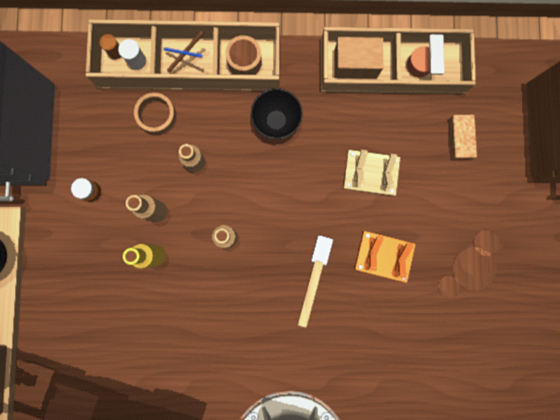

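The top view shows the pale tall vase at about px (142,206) and its yellow twin at (140,256). The pale cradle is at (372,172), with its length across the image along world y, and the orange one is at (386,257). Next I'll refine these from depth.

```bash
cat > h.py <<'E'
from plant import *
import numpy as np, cv2
from scipy.spatial.transform import Rotation as R
def cloud(n):
    im,d=get_image(n); c=calibration(n); K=c["camera_matrix"];T=c["world_from_camera"]
    v,u=np.mgrid[:420,:560]
    p=np.stack([(u-K[0,2])/K[0,0]*d,(v-K[1,2])/K[1,1]*d,d],-1)@T[:3,:3].T+T[:3,3]
    p[d==0]=np.nan
    return im,p
def quat(q): return R.from_quat([q[1],q[2],q[3],q[0]])
E
python3 - <<'E'
from h import *
from scipy.optimize import least_squares
for n in("top","scene"):
    im,p=cloud(n)
    q=p.reshape(-1,3); 
    def near(c,r): return q[(np.hypot(q[:,0]-c[0],q[:,1]-c[1])<r)&(q[:,2]>.02)]
    for nm,c in (("vase",(.525,.303)),("yel",(.425,.305)),("a",(.467,.142)),("b",(.639,.22))):
        s=near(c,.045)
        print(n,nm,len(s),"ztop",np.percentile(s[:,2],98))
        for lo,hi,r in((.135,.172,.015),(.03,.11,.024)) if nm=="vase" else ((.02,.07,.024),):
            t=s[(s[:,2]>lo)&(s[:,2]<hi)]
            if len(t)<15: continue
            f=least_squares(lambda x:np.hypot(t[:,0]-x[0],t[:,1]-x[1])-r,c,loss="soft_l1",f_scale=.002)
            print("  fit",lo,len(t),f.x.round(4),np.abs(f.fun).mean().round(4))
    s=q[(np.hypot(q[:,0]-.615,q[:,1]+.183)<.085)]
    b=s[(s[:,2]>.006)&(s[:,2]<.020)]
    rc=cv2.minAreaRect((b[:,:2]*1000).astype(np.float32)); print("board",rc)
    a=s[(s[:,2]>.025)]
    rc=cv2.minAreaRect((a[:,:2]*1000).astype(np.float32)); print("arms",rc,np.percentile(a[:,2],98))
    # saddle clusters by y
    lab=a[:,1]<np.median(a[:,1]); lab=a[:,1]<-.183
    for m in(lab,~lab): 
        t=a[m]; print(" sad",len(t),np.median(t,0).round(4),t.min(0).round(3),t.max(0).round(3), np.polyfit(t[:,0],t[:,1],1))
s=observe(); print(quat(s["tcp_rot"]).as_matrix().round(3))
E
```

```text
top vase 765 ztop 0.18064354291627588
  fit 0.135 84 [0.5256 0.3045] 0.0003
  fit 0.03 212 [0.5256 0.3045] 0.0003
top yel 767 ztop 0.18033247247504003
  fit 0.02 118 [0.4259 0.3058] 0.0003
top a 460 ztop 0.12084727393118672
  fit 0.02 35 [0.4673 0.1445] 0.0002
top b 508 ztop 0.11328348705821782
  fit 0.02 125 [0.6409 0.2217] 0.0004
board ((619.3447875976562, -185.430908203125), (121.5223388671875, 91.56653594970703), 82.8745346069336)
arms ((618.790771484375, -185.09317016601562), (79.59522247314453, 74.44583129882812), 82.7294692993164) 0.06356362919193913
 sad 264 [ 0.6173 -0.2156  0.0497] [ 0.577 -0.229  0.026] [ 0.651 -0.207  0.066] [-0.13150136 -0.13524402]
 sad 250 [ 0.6265 -0.1518  0.0492] [ 0.586 -0.164  0.025] [ 0.659 -0.142  0.065] [-0.12782787 -0.07233221]
scene vase 1016 ztop 0.1782096780090485
  fit 0.135 171 [0.5233 0.3039] 0.001
  fit 0.03 526 [0.5233 0.304 ] 0.001
scene yel 902 ztop 0.17795989907123616
  fit 0.02 283 [0.4237 0.3053] 0.0011
scene a 708 ztop 0.11865657402003676
  fit 0.02 335 [0.4647 0.1441] 0.0009
scene b 760 ztop 0.11215724559526781
  fit 0.02 396 [0.6381 0.2213] 0.0009
board ((617.995849609375, -186.36683654785156), (119.90853118896484, 90.92214965820312), 82.81122589111328)
arms ((619.2507934570312, -186.3118896484375), (79.69812774658203, 73.03589630126953), 83.14588928222656) 0.062011033893814
 sad 346 [ 0.6061 -0.2194  0.0471] [ 0.58  -0.23   0.025] [ 0.651 -0.207  0.064] [-0.13076918 -0.13922024]
 sad 344 [ 0.6145 -0.1556  0.0448] [ 0.586 -0.165  0.025] [ 0.659 -0.143  0.064] [-0.12575504 -0.07725449]
[[ 0.274 -0.    -0.962]
 [ 0.962 -0.     0.274]
 [-0.    -1.     0.   ]]
```

```bash
cat >> h.py <<'E'
az=np.radians(82.8); hh=np.array([np.cos(az),np.sin(az),0]); up=np.array([0,0,1.])
def orient(p):  # p: deg tool dips below horizontal (pick). place: p+90
    p=np.radians(p); y=np.cos(p)*hh-np.sin(p)*up; z=np.sin(p)*hh+np.cos(p)*up
    return np.stack([np.cross(y,z),y,z],1)
def togo(pos,M):
    s=observe(); Rc=quat(s["tcp_rot"]).as_matrix()
    rv=R.from_matrix(Rc.T@M).as_rotvec()
    print("t",s["clock"],"pos",s["position"].round(4),"j",s["joints"].round(2),"F",s["force"].round(1),"grip",round(s["grip_width"],3))
    print("turn total units",(np.degrees(rv)/120).round(4),"deg",np.degrees(rv).round(1))
    print("shift total units in current frame",(Rc.T@(pos-s["position"])/.08).round(3),"in target frame",(M.T@(pos-s["position"])/.08).round(3))
E
python3 - <<'E'
from h import *
togo(np.array([.48,.12,.36]),orient(90))
E
```

```text
t 0.5 pos [0.1714 0.601  0.2563] j [ 1.29  0.35  1.63  0.    1.16 -0.  ] F [ 0.3  0.2 -0.1] grip 1.001
turn total units [ 0.      0.6774 -0.    ] deg [ 0.  81.3 -0. ]
shift total units in current frame [-4.725 -1.297 -5.359] in target frame [ 4.581 -1.297 -5.482]
```

Request:
jog_arm(deltas=[[0,0,0,-0.3,-0.2,-0.34,0],[0,0,0,-0.38,-0.15,-0.43,0],[0,0,0,-0.38,-0.15,-0.43,0],[0,0,0,-0.38,-0.15,-0.43,0],[0,0,0,-0.38,-0.15,-0.43,0],[0,0,0,-0.38,-0.1,-0.43,0],[0,0,0,-0.38,-0.1,-0.43,0],[0,0,0,-0.38,-0.1,-0.43,0],[0,0,0,-0.38,-0.1,-0.43,0],[0,0,0,-0.38,-0.1,-0.43,0]], newtons=80)

```text
clock: 1.5
position: [0.4143, 0.2208, 0.361]
tcp_rot: [-0.564, 0.564, 0.426, -0.426]
force: [0.0, 0.4, -0.4]
grip_width: 0.998
```

Request:
jog_arm(deltas=[[0,0.067,0,0,0,0,0],[0,0.067,0,0,0,0,0],[0,0.067,0,0,0,0,0],[0,0.067,0,0,0,0,0],[0,0.067,0,0,0,0,0],[0,0.067,0,0,0,0,0],[0,0.067,0,0,0,0,0],[0,0.067,0,0,0,0,0],[0,0.067,0,0,0,0,0],[0,0.067,0,0,0,0,0]])

```text
clock: 2.5
position: [0.4136, 0.2225, 0.3604]
tcp_rot: [0.706, -0.706, 0.041, -0.041]
force: [0.7, 0.3, -0.7]
grip_width: 1.002
```

Run:
```python
from h import *
togo(np.array([.5245,.304,.154])-.12*orient(30)[:,1],orient(30))
```

```text
t 2.5 pos [0.4136 0.2225 0.3604] j [0.49 0.01 1.82 0.   1.31 0.61] F [ 0.7  0.3 -0.7] grip 1.002
turn total units [ 0.5     0.0042 -0.0024] deg [60.   0.5 -0.3]
shift total units in current frame [ 1.246  1.83  -0.126] in target frame [ 1.248  0.816 -1.641]
```

Request:
jog_arm(deltas=[[0.05,0,0,0.125,0,0,0],[0.05,0,0,0.125,0,0,0],[0.05,0,0,0.125,0,0,0],[0.05,0,0,0.125,0,0,0],[0.05,0,0,0.125,0,0,0],[0.05,0,0,0.125,0,0,0],[0.05,0,0,0.125,0,0,0],[0.05,0,0,0.125,0,0,0],[0.05,0,0,0.125,0,0,0],[0.05,0,0,0.125,0,0,0]])

```text
clock: 3.5
position: [0.5138, 0.2109, 0.3609]
tcp_rot: [0.965, -0.256, 0.013, -0.054]
force: [-0.4, 0.8, -0.5]
grip_width: 1.0
```

Run:
```python
from h import *
togo(np.array([.5245,.304,.154])-.12*orient(30)[:,1],orient(30))
```

```text
t 3.5 pos [0.5138 0.2109 0.3609] j [-0.13  0.21  1.98  1.12  1.3  -0.56] F [-0.4  0.8 -0.5] grip 1.0
turn total units [-0.002   0.0042 -0.0053] deg [-0.2  0.5 -0.6]
shift total units in current frame [-0.019  0.801 -1.657] in target frame [-0.014  0.807 -1.654]
```

Request:
jog_arm(deltas=[[0,0.004,-0.005,0,0.1,-0.2,0],[0,0,0,0,0.1,-0.2,0],[0,0,0,0,0.1,-0.2,0],[0,0,0,0,0.1,-0.2,0],[0,0,0,0,0.1,-0.2,0],[0,0,0,0,0.1,-0.2,0],[0,0,0,0,0.1,-0.2,0],[0,0,0,0,0.1,-0.2,0],[0,0,0,0,0,-0.05,0],[0,0,0,0,0,0,0]])

```text
clock: 4.5
position: [0.5115, 0.2008, 0.2138]
tcp_rot: [0.964, -0.258, 0.017, -0.059]
force: [-0.3, 0.0, 0.2]
grip_width: 0.998
```

Run:
```python
from h import *
togo(np.array([.5245,.304,.154])-.006*orient(30)[:,1],orient(30))
for n in("scene",):
    im,p=cloud(n); cv2.imwrite("pics/pre.png",im[:,:,::-1])
```

```text
t 4.5 pos [0.5115 0.2008 0.2138] j [-0.15  0.44  2.08  1.22  1.17 -0.88] F [-0.3  0.   0.2] grip 0.998
turn total units [ 0.     -0.0008 -0.0015] deg [ 0.  -0.1 -0.2]
shift total units in current frame [0.004 1.424 0.003] in target frame [-1.000e-03  1.424e+00  3.000e-03]
```

View pics/pre.png

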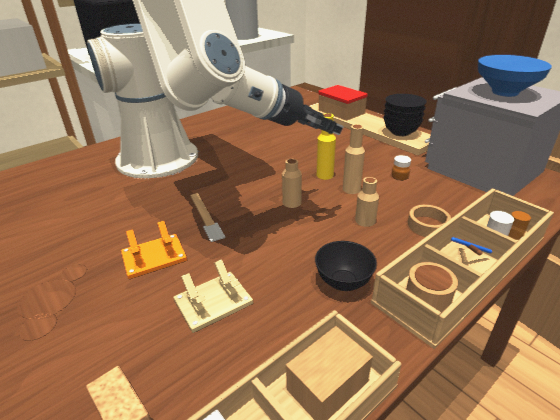

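The gripper at px (320,125) lines up with the neck of the pale tall vase at (356,138), and the neighbours are clear. I'll advance and close.

Request:
jog_arm(deltas=[[0,0,0,0,0.2,0,0],[0,0,0,0,0.2,0,0],[0,0,0,0,0.2,0,0],[0,0,0,0,0.2,0,0],[0,0,0,0,0.2,0,0],[0,0,0,0,0.2,0,0],[0,0,0,0,0.1,0,0],[0,0,0,0,0.1,0,0],[0,0,0,0,0.02,0,0],[0,0,0,0,0,0,0]])

```text
clock: 5.55
position: [0.5234, 0.2989, 0.1571]
tcp_rot: [0.964, -0.258, 0.017, -0.059]
force: [0.2, -0.3, 0.3]
grip_width: 0.999
```

Run:
```python
from h import *
togo(np.array([.5245,.304,.154])-.006*orient(30)[:,1],orient(30))
im,p=cloud("scene"); cv2.imwrite("pics/g.png",cv2.resize(im[80:240,240:440,::-1],None,fx=3,fy=3))
```

```text
t 5.55 pos [0.5234 0.2989 0.1571] j [ 0.05  0.56  2.07  1.44  1.04 -0.98] F [ 0.2 -0.3  0.3] grip 0.999
turn total units [ 0.     -0.0003 -0.0016] deg [ 0.  -0.  -0.2]
shift total units in current frame [ 0.005  0.001 -0.001] in target frame [ 0.005  0.001 -0.001]
```

View pics/g.png

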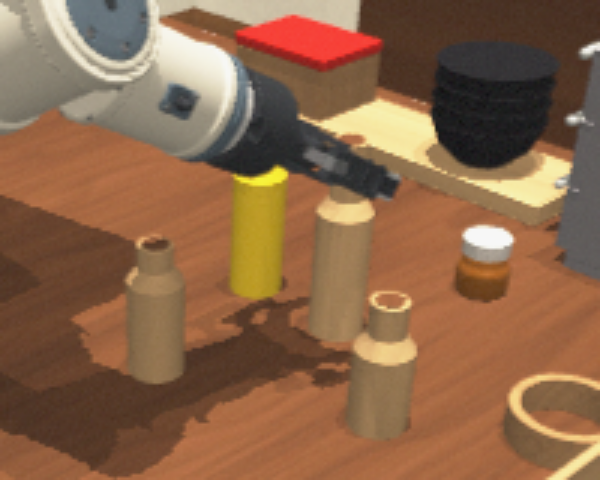

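The jaws straddle the neck at crop (350,165), and the vase is still upright. Now I'll close them.

Request:
jog_arm(deltas=[[0,0,0,0,0,0,0.4],[0,0,0,0,0,0,0.5],[0,0,0,0,0,0,0.6],[0,0,0,0,0,0,0.7],[0,0,0,0,0,0,0.8],[0,0,0,0,0,0,1],[0,0,0,0,0,0,1],[0,0,0,0,0,0,1],[0,0,0,0,0,0,1],[0,0,0,0,0,0,1]], newtons=90)

```text
clock: 6.6
position: [0.5237, 0.2987, 0.1575]
tcp_rot: [0.964, -0.258, 0.017, -0.059]
force: [0.4, -1.0, 6.0]
grip_width: 0.317
```

Request:
jog_arm(deltas=[[0,0,0,0,-0.05,0.087,1],[0,0,0,0,-0.05,0.087,1],[0,0,0,0,-0.1,0.173,1],[0,0,0,0,-0.15,0.26,1],[0,0,0,0,-0.15,0.26,1],[0,0,0,0,-0.15,0.26,1],[0,0,0,0,-0.15,0.26,1],[0,0,0,0,-0.15,0.26,1],[0,0,0,0,-0.1,0.173,1],[0,0,0,0,-0.05,0.087,1]])

```text
clock: 7.6
position: [0.5238, 0.2987, 0.3351]
tcp_rot: [0.964, -0.258, 0.016, -0.06]
force: [1.7, 0.5, -1.4]
grip_width: 0.317
```

Run:
```python
from h import *
togo(np.array([.6305,-.091,.30]),orient(120))
im,p=cloud("scene"); cv2.imwrite("pics/l.png",im[:,:,::-1])
```

```text
t 7.6 pos [0.5238 0.2987 0.3351] j [ 0.05  0.25  1.99  1.23  1.13 -0.54] F [ 1.7  0.5 -1.4] grip 0.317
turn total units [-7.499e-01  1.200e-03 -2.000e-04] deg [-90.    0.1  -0. ]
shift total units in current frame [ 1.923 -3.824 -2.716] in target frame [ 1.933  2.713 -3.821]
```

View pics/l.png

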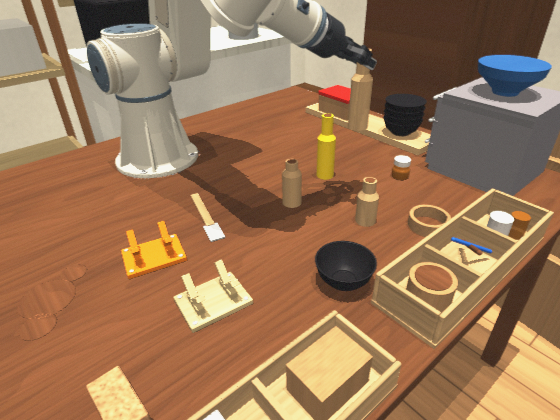

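Request:
jog_arm(deltas=[[0,0,0,0.1,-0.2,-0.116,1],[0,0,0,0.2,-0.42,-0.24,1],[0,0,0,0.2,-0.42,-0.24,1],[0,0,0,0.2,-0.42,-0.24,1],[0,0,0,0.2,-0.42,-0.24,1],[0,0,0,0.2,-0.42,-0.24,1],[0,0,0,0.2,-0.42,-0.24,1],[0,0,0,0.2,-0.42,-0.24,1],[0,0,0,0.2,-0.42,-0.24,1],[0,0,0,0.1,-0.4,-0.23,1]])

```text
clock: 8.65
position: [0.6222, -0.0831, 0.3332]
tcp_rot: [0.964, -0.258, 0.018, -0.059]
force: [0.8, 0.8, -0.6]
grip_width: 0.319
```

Request:
jog_arm(deltas=[[-0.03,0,0,0,0,0,1],[-0.06,0,0,0,0,0,1],[-0.06,0,0,0,0,0,1],[-0.06,0,0,0,0,0,1],[-0.06,0,0,0,0,0,1],[-0.06,0,0,0,0,0,1],[-0.06,0,0,0,0,0,1],[-0.06,0,0,0,0,0,1],[-0.06,0,0,0,0,0,1],[-0.06,0,0,0,0,0,1]])

```text
clock: 9.65
position: [0.6217, -0.0812, 0.3342]
tcp_rot: [-0.65, 0.757, -0.047, 0.039]
force: [-0.5, -0.6, -1.6]
grip_width: 0.319
```

Run:
```python
from h import *
togo(np.array([.6305,-.091,.30]),orient(120))
```

```text
t 9.65 pos [ 0.6217 -0.0812  0.3342] j [-0.06  0.3   1.54 -0.16  1.32  0.11] F [-0.5 -0.6 -1.6] grip 0.319
turn total units [-0.1777  0.0014 -0.0004] deg [-21.3   0.2  -0.1]
shift total units in current frame [ 0.125  0.439 -0.043] in target frame [0.125 0.424 0.12 ]
```

Request:
jog_arm(deltas=[[-0.06,0,0,0,0,0,1],[-0.06,0,0,0,0,0,1],[-0.0577,0,0,0,0,0,1],[0,0,0,0.1,0,0,1],[0,0,0,0,0,0,1],[0,0,0,0,0,0,1],[0,0,0,0,0,0,1],[0,0,0,0,0,0,1],[0,0,0,0,0,0,1],[0,0,0,0,0,0,1]])

```text
clock: 10.65
position: [0.6297, -0.0826, 0.3346]
tcp_rot: [-0.501, 0.863, -0.054, 0.03]
force: [-0.1, 1.0, -1.3]
grip_width: 0.324
```

Run:
```python
from h import *
togo(np.array([.6305,-.091,.20]),orient(120))
for n in("scene","top"):
    im,p=cloud(n); cv2.imwrite(f"pics/r{n}.png",im[:,:,::-1])
    s=observe(); M=quat(s["tcp_rot"]).as_matrix(); g=s["position"]+.006*M[:,1]
    m=(np.abs(p[...,0]-(g[0]-.012))<.06)&(p[...,1]<g[1]-.05)&(p[...,1]>g[1]-.2)&(p[...,2]>.22)
    q=p[m]; print(n,len(q),"g",g.round(4),q.min(0).round(3),q.max(0).round(3))
    from scipy.optimize import least_squares
    # cylinder r=.024 fit: axis through x0,z0 at y=g1-.1, dir (a,1,b)
    q=q[(q[:,1]<g[1]-.055)&(q[:,1]>g[1]-.145)]
    def f(x):
        d=np.array([x[2],1,x[3]]);d/=np.linalg.norm(d); w=q-np.array([x[0],g[1]-.0955,x[1]])
        return np.linalg.norm(np.cross(w,d),axis=1)-.024
    r=least_squares(f,[g[0]-.012,g[2],.126,0],loss="soft_l1",f_scale=.002)
    print("axis pt",r.x.round(4),np.abs(r.fun).mean(),"pitch deg",np.degrees(np.arctan(r.x[3])),"az",90-np.degrees(np.arctan(r.x[2])))
```

```text
t 10.65 pos [ 0.6297 -0.0826  0.3346] j [ 0.11  0.37  1.53 -0.51  1.4   0.36] F [-0.1  1.  -1.3] grip 0.324
turn total units [-0.0025  0.001  -0.0003] deg [-0.3  0.1 -0. ]
shift total units in current frame [0.026 1.512 0.745] in target frame [0.024 1.509 0.753]
scene 2842 g [ 0.6293 -0.0855  0.3294] [ 0.586 -0.242  0.307] [ 0.647 -0.135  0.353]
axis pt [0.6164 0.3277 0.1235 0.0098] 0.000620501206886893 pitch deg 0.5621307312310238 az 82.96203420133942
top 2031 g [ 0.6293 -0.0853  0.3293] [ 0.588 -0.241  0.319] [ 0.645 -0.135  0.355]
axis pt [0.6183 0.3279 0.1211 0.0114] 0.0007558218681101622 pitch deg 0.6556595913717761 az 83.09251490760246
```

View pics/rscene.png

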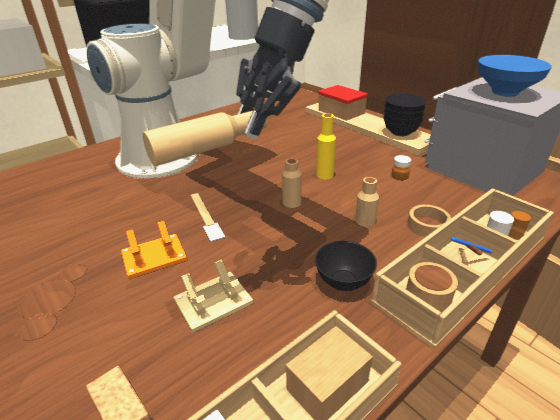

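View pics/rtop.png

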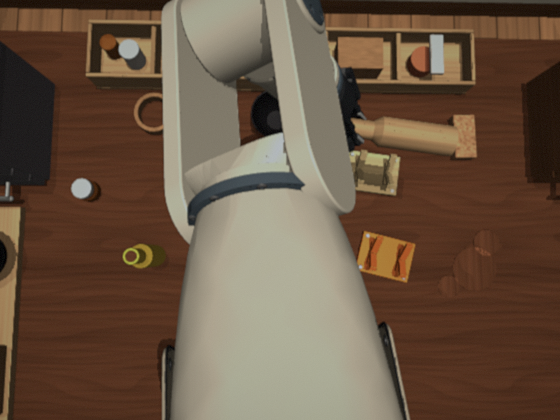

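Request:
jog_arm(deltas=[[-0.005,0,0,0.024,0.12,0.06,1],[0,0,0,0,0.28,0.15,1],[0,0,0,0,0.28,0.15,1],[0,0,0,0,0.28,0.15,1],[0,0,0,0,0.28,0.15,1],[0,0,0,0,0.28,0.15,1],[0,0,0,0,0.28,0.15,1],[0,0,0,0,0.28,0.15,1],[0,0,0,0,0.24,0.14,1],[0,0,0,0,0.12,0.07,1]])

```text
clock: 11.75
position: [0.629, -0.0896, 0.1097]
tcp_rot: [-0.496, 0.866, -0.055, 0.028]
force: [0.3, 0.6, -2.2]
grip_width: 0.32
```

```bash
cat > fit.py <<'E'
from h import *
from scipy.optimize import least_squares
import sys
g1=float(sys.argv[1]); zmin=float(sys.argv[2]); tag=sys.argv[3]
for n in("scene","top"):
    im,p=cloud(n); cv2.imwrite(f"pics/{tag}{n}.png",cv2.resize(im[100:340,120:440,::-1] if n=="scene" else im[80:260,300:540,::-1],None,fx=2.4,fy=2.4))
    m=(np.abs(p[...,0]-.618)<.045)&(p[...,1]<g1-.055)&(p[...,1]>g1-.2)&(p[...,2]>zmin)
    q=p[m]; print(n,len(q),q.min(0).round(3),q.max(0).round(3))
    q=q[(q[:,1]>g1-.145)]
    def f(x):
        d=np.array([x[2],1,x[3]]);d/=np.linalg.norm(d); w=q-np.array([x[0],-.186,x[1]])
        return np.linalg.norm(np.cross(w,d),axis=1)-.024
    r=least_squares(f,[.618,zmin+.01,.126,0],loss="soft_l1",f_scale=.001)
    print("axis at y=-.186: x,z",r.x[:2].round(4),np.abs(r.fun).mean().round(5),"pitch",np.degrees(np.arctan(r.x[3])).round(2),"az",(90-np.degrees(np.arctan(r.x[2]))).round(2))
E
python3 - <<'E'
from h import *
togo(np.array([.6305,-.091,.07]),orient(120))
E
python3 fit.py -.091 .088 d
```

```text
t 11.75 pos [ 0.629  -0.0896  0.1097] j [ 0.1   0.61  1.69 -0.6   1.06  0.59] F [ 0.3  0.6 -2.2] grip 0.32
turn total units [ 0.003   0.0022 -0.0016] deg [ 0.4  0.3 -0.2]
shift total units in current frame [0.023 0.436 0.238] in target frame [0.02  0.437 0.235]
scene 1803 [ 0.587 -0.249  0.088] [ 0.646 -0.146  0.13 ]
axis at y=-.186: x,z [0.616  0.1038] 0.00072 pitch -0.12 az 83.19
top 1110 [ 0.587 -0.247  0.095] [ 0.644 -0.146  0.131]
axis at y=-.186: x,z [0.6179 0.1033] 0.001 pitch -0.42 az 82.88
```

View pics/dscene.png

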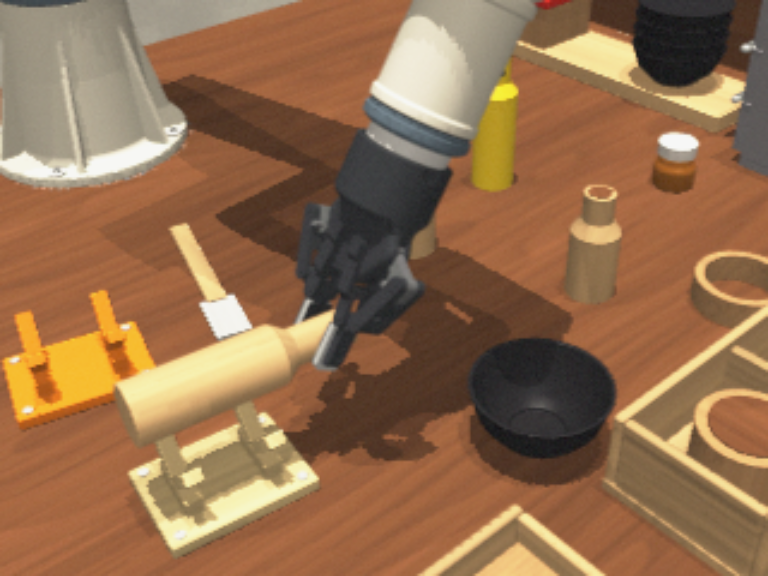

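View pics/dtop.png

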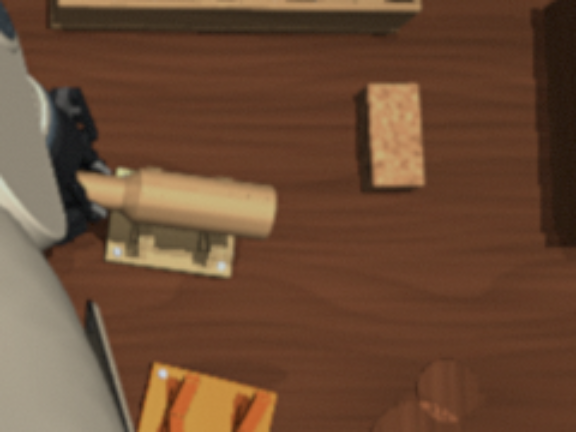

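Request:
jog_arm(deltas=[[0,0,0,0.02,0.04,0.03,1],[0,0,0,0,0.06,0.04,1],[0,0,0,0,0.06,0.035,1],[0,0,0,0,0.06,0.035,1],[0,0,0,0,0.05,0.03,1],[0,0,0,0,0.04,0.025,1],[0,0,0,0,0.03,0.02,1],[0,0,0,0,0.01,0.005,1],[0,0,0,0,0,0,1],[0,0,0,0,0,0,1]])

```text
clock: 12.85
position: [0.6321, -0.0888, 0.0797]
tcp_rot: [-0.497, 0.866, -0.054, 0.03]
force: [-0.2, 0.3, -1.2]
grip_width: 0.316
```

```bash
python3 fit.py -.091 .067 e; python3 -c "
from h import *
togo(np.array([.6305,-.091,.07]),orient(120))"
```

```text
scene 1613 [ 0.59  -0.248  0.067] [ 0.649 -0.146  0.1  ]
axis at y=-.186: x,z [0.6192 0.0737] 0.00076 pitch -0.0 az 82.91
top 1032 [ 0.591 -0.246  0.071] [ 0.649 -0.146  0.102]
axis at y=-.186: x,z [0.621 0.074] 0.00104 pitch -0.05 az 83.18
t 12.95 pos [ 0.6321 -0.0888  0.0797] j [ 0.11  0.66  1.7  -0.62  1.02  0.62] F [ 0.2  0.1 -0.9] grip 0.319
turn total units [ 0.0027  0.0013 -0.0001] deg [ 0.3  0.2 -0. ]
shift total units in current frame [-0.017  0.12   0.036] in target frame [-0.017  0.12   0.035]
```

Request:
jog_arm(deltas=[[0,0,0,-0.015,0.022,0.0125,1],[0,0,0,0,0.022,0.0125,1],[0,0,0,0,0.011,0.006,1],[0,0,0,0,0.011,0.006,1],[0,0,0,0,0.006,0.004,1],[0,0,0,0,0,0,1],[0,0,0,0,0,0,1],[0,0,0,0,0,0,1],[0,0,0,0,0,0,1],[0,0,0,0,0,0,1]])

```text
clock: 13.95
position: [0.6308, -0.0887, 0.0729]
tcp_rot: [-0.497, 0.866, -0.054, 0.03]
force: [-0.4, -0.9, -0.2]
grip_width: 0.316
```

```bash
python3 fit.py -.091 .067 f; python3 -c "
from h import *
togo(np.array([.6305,-.091,.07]),orient(120))"
```

```text
scene 1437 [ 0.59  -0.248  0.067] [ 0.647 -0.146  0.093]
axis at y=-.186: x,z [0.6178 0.0669] 0.00076 pitch -0.09 az 83.15
top 1023 [ 0.589 -0.245  0.067] [ 0.646 -0.146  0.096]
axis at y=-.186: x,z [0.6198 0.0674] 0.00103 pitch 0.05 az 82.83
t 14.05 pos [ 0.6308 -0.0887  0.0729] j [ 0.11  0.66  1.7  -0.62  1.01  0.63] F [-0.4  0.4 -1. ] grip 0.316
turn total units [ 0.0027  0.0013 -0.0003] deg [ 0.3  0.2 -0. ]
shift total units in current frame [-0.     0.046 -0.006] in target frame [-0.     0.046 -0.006]
```

Request:
jog_arm(deltas=[[0,0,0,0,0.006,0.0035,1],[0,0,0,0,0,0,1],[0,0,0,0,0.006,0.0035,1],[0,0,0,0,0,0,1],[0,0,0,0,0,0,1],[0,0,0,0,0,0,1],[0,0,0,0,0,0,1],[0,0,0,0,0,0,1],[0,0,0,0,0,0,1],[0,0,0,0,0,0,1]])

```text
clock: 15.05
position: [0.6308, -0.0887, 0.0718]
tcp_rot: [-0.497, 0.866, -0.054, 0.03]
force: [-1.5, 1.8, 1.0]
grip_width: 0.321
```

Request:
jog_arm(deltas=[[0,0,0,0,0.006,0.0035,1],[0,0,0,0,0,0,1],[0,0,0,0,0,0,1],[0,0,0,0,0,0,1],[0,0,0,0,0,0,1],[0,0,0,0,0,0,1],[0,0,0,0,0,0,1],[0,0,0,0,0,0,1],[0,0,0,0,0,0,1],[0,0,0,0,0,0,1]])

```text
clock: 16.05
position: [0.6308, -0.0887, 0.0712]
tcp_rot: [-0.497, 0.866, -0.054, 0.03]
force: [-1.5, 2.1, 4.1]
grip_width: 0.316
```

```bash
python3 fit.py -.091 .067 g; python3 -c "
from h import *
togo(np.array([.6305,-.091,.07]),orient(120))"
```

```text
scene 1431 [ 0.59  -0.248  0.067] [ 0.647 -0.146  0.093]
axis at y=-.186: x,z [0.6178 0.0665] 0.00078 pitch -0.99 az 82.94
top 1017 [ 0.589 -0.245  0.067] [ 0.646 -0.146  0.098]
axis at y=-.186: x,z [0.6197 0.067 ] 0.00104 pitch -0.96 az 82.9
t 16.15 pos [ 0.6308 -0.0887  0.0712] j [ 0.11  0.67  1.7  -0.62  1.    0.63] F [-1.5  2.7  3.5] grip 0.318
turn total units [ 0.0027  0.0014 -0.0003] deg [ 0.3  0.2 -0. ]
shift total units in current frame [ 0.     0.028 -0.017] in target frame [ 0.     0.028 -0.017]
```

View pics/gscene.png

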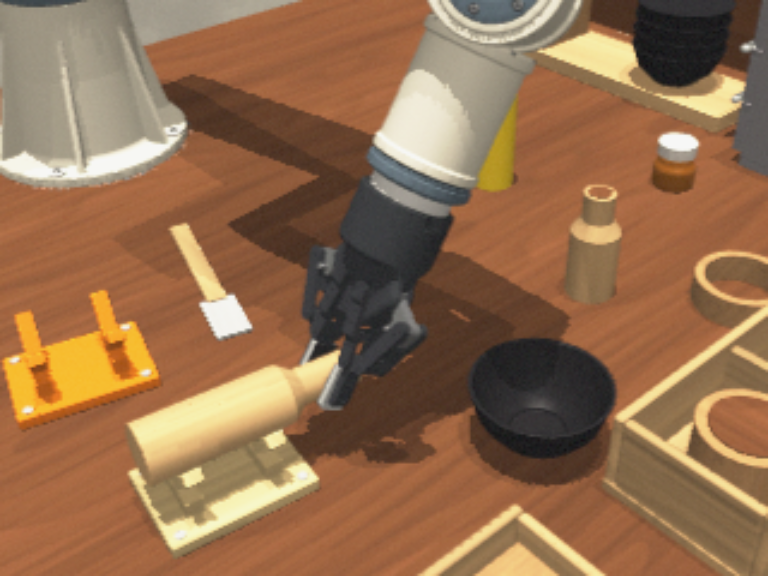

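The vase touches the saddles with 4 N of upward force and about 1° of pitch. I'll open slowly and look again.

Request:
jog_arm(deltas=[[0,0,0,0,0,0,0.66],[0,0,0,0,0,0,0.64],[0,0,0,0,0,0,0.6],[0,0,0,0,0,0,0.55],[0,0,0,0,0,0,0.5],[0,0,0,0,0,0,0.4],[0,0,0,0,0,0,0.3],[0,0,0,0,0,0,0.2],[0,0,0,0,0,0,0.1],[0,0,0,0,0,0,0]], newtons=20)

```text
clock: 17.15
position: [0.6308, -0.0887, 0.0712]
tcp_rot: [-0.497, 0.866, -0.054, 0.03]
force: [0.3, 0.2, -0.2]
grip_width: 1.0
```

```bash
python3 fit.py -.091 .067 k; python3 -c "
from h import *
togo(np.array([.6305,-.091,.07]),orient(120))"
```

```text
scene 1379 [ 0.587 -0.248  0.067] [ 0.646 -0.146  0.091]
axis at y=-.186: x,z [0.6168 0.0652] 0.00076 pitch 0.01 az 82.79
top 1005 [ 0.588 -0.246  0.067] [ 0.646 -0.146  0.094]
axis at y=-.186: x,z [0.6186 0.0655] 0.00103 pitch -0.13 az 82.77
t 17.25 pos [ 0.6308 -0.0887  0.0712] j [ 0.11  0.67  1.7  -0.62  1.    0.63] F [ 0.5  0.9 -0.2] grip 0.999
turn total units [ 0.0027  0.0014 -0.0003] deg [ 0.3  0.2 -0. ]
shift total units in current frame [-0.     0.028 -0.017] in target frame [ 0.     0.028 -0.017]
```

View pics/kscene.png

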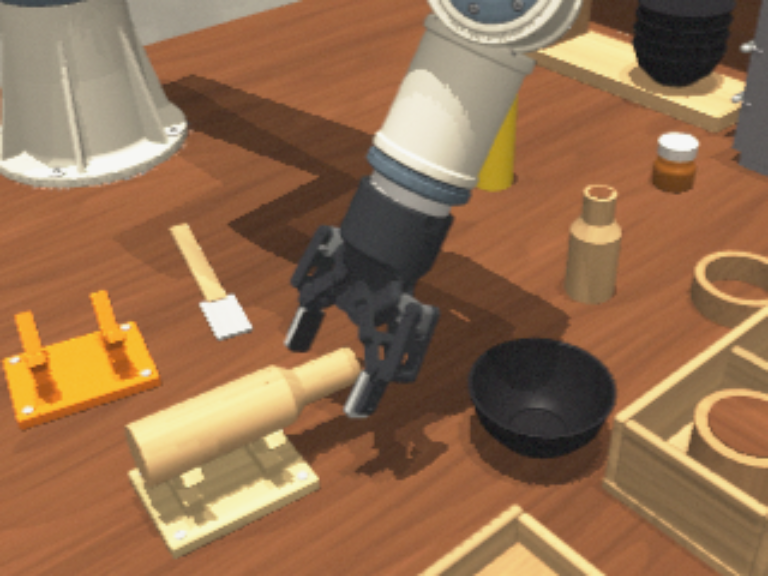

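The vase is seated level with its neck pointing to +y, at crop px (340,370), and the jaws are open around it. I'll retract along the tool axis.

Request:
jog_arm(deltas=[[0,0,0,0,-0.1,0,0],[0,0,0,0,-0.2,0,0],[0,0,0,0,-0.25,0,0],[0,0,0,0,-0.3,0,0],[0,0,0,0,-0.3,0,0],[0,0,0,0,-0.3,0,0],[0,0,0,0,-0.3,0,0],[0,0,0,0,-0.3,0,0],[0,0,0,0,-0.1,0,0],[0,0,0,0,0,0,0]])

```text
clock: 18.25
position: [0.6425, -0.0016, 0.2213]
tcp_rot: [-0.497, 0.866, -0.053, 0.031]
force: [-0.8, -0.7, -0.3]
grip_width: 1.001
```

```bash
python3 fit.py -.091 .067 m; python3 -c "
from h import *
togo(np.array([.6305,-.091,.07]),orient(120))
im,p=cloud('scene'); cv2.imwrite('pics/end.png',im[:,:,::-1])
im,p=cloud('top')
s=p[(abs(p[...,0]-.62)<.05)&(p[...,1]<-.04)&(p[...,1]>-.3)&(p[...,2]>.068)]; print('vase y range',s[:,1].min(),s[:,1].max())
"
```

```text
scene 1383 [ 0.588 -0.248  0.067] [ 0.646 -0.146  0.091]
axis at y=-.186: x,z [0.6168 0.0652] 0.00079 pitch 0.03 az 82.59
top 1003 [ 0.588 -0.245  0.067] [ 0.646 -0.146  0.093]
axis at y=-.186: x,z [0.6187 0.0657] 0.00109 pitch -0.36 az 82.71
t 18.35 pos [ 0.6413 -0.0027  0.2193] j [ 0.23  0.51  1.57 -0.51  1.29  0.56] F [ 0.2 -0.6 -0.9] grip 0.997
turn total units [ 0.0028  0.0016 -0.0005] deg [ 0.3  0.2 -0.1]
shift total units in current frame [ 0.006  2.172 -0.017] in target frame [ 0.004  2.172 -0.03 ]
vase y range -0.24552320189055893 -0.06616028747611827
```

View pics/end.png

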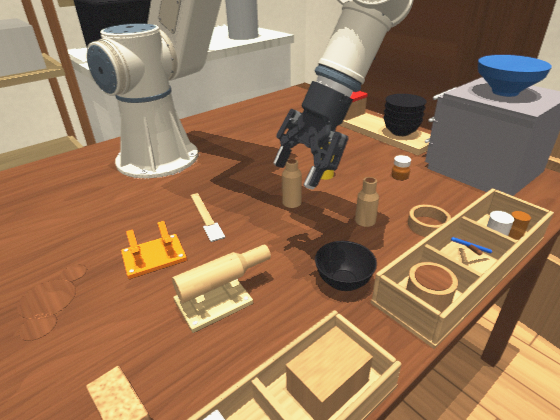

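The vase lies across both saddles at px (210,278) with its neck out at (257,257), and both short vases are standing. The gripper is well clear.

Run:
```python
from h import *
from scipy.optimize import least_squares
im,p=cloud("scene"); q=p.reshape(-1,3)
for nm,c in (("a",(.4647,.1441)),("b",(.6381,.2213))):
    t=q[(np.hypot(q[:,0]-c[0],q[:,1]-c[1])<.045)&(q[:,2]>.02)&(q[:,2]<.07)]
    print(nm,least_squares(lambda x:np.hypot(t[:,0]-x[0],t[:,1]-x[1])-.024,c,loss="soft_l1",f_scale=.002).x.round(4))
print(observe()["dq"].round(3)); print(sign_off())
```

```text
a [0.4648 0.144 ]
b [0.6382 0.2213]
[-0.002 -0.001 -0.005 -0.001  0.002  0.   ]
the job is handed in; nothing more can be done
None
```

The tall pale vase is lying on its side in the pale cradle, and I handed the job in at about 18.4 s of the 45 s. I gripped it by the neck, turned it 90°, lowered it until the saddles took its weight (about 4 N), then opened the jaws slowly and backed off.

**Seating:** The vase axis is about 65–66 mm above the bench, against 66 mm expected. The body centre is within about 1–2 mm of the cradle centre. The vase is level and in line with the cradle to about 0.4°, and its neck sticks out past the +y end.

**Other objects:** The two short vases measured within 0.1 mm of where they started. The yellow vase and orange cradle were never touched. The gripper is clear of everything.

**Discrepancies:** The two cameras disagreed by about 2 mm in x, within their stated calibration. At contact the vase pitched about 1°. On release it levelled itself by settling roughly 1 mm.

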